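# Slide the culture dish round the guide rail to the reading spot

## Task

Push the closed culture dish that waits between the guide rails along the lane, round the bend and on until it rests against the red stop, over the blue reading spot. Slide it all the way: do not lift it out of the lane. Leave the spare dish, the roll of tape and the reagent bottle where they stand.

Things in the scene. Friction and masses are not known exactly. Their poses are not given: they have to be found in the camera images.
- lane: fixed L-shaped guide lane: aluminium plate, top 6 mm above the worktop, with two smooth, low-friction round steel bars 68 mm apart face to face (8 mm thick, top 20 mm above the worktop). Origin on the worktop under the centreline point where the bend begins; x along the straight entry leg in the direction of travel, y to the left of it (the side the lane bends to), z up. The entry leg begins at x = -110 mm (open mouth)
- bend_middle (a point): the point half-way round the bend, on the centreline and on the plate's top. The centreline runs along y = 0 to x = 0 in the lane's frame, then bends left by a quarter circle of radius 90 mm about (0, 90) mm to (90, 90) mm, then runs straight along +y to the red stop bar; axes as those of the lane
- read_spot (a point): centre of the blue reading spot (58 mm across), on the plate's top at (90, 110) mm in the lane's frame: where the dish's centre is when the dish touches the red stop bar (near face at y = 140.5 mm, as high as the guide bars); axes as those of the lane
- dish_center (a point): centre, half-way up, of the dish to be moved: a closed clear round culture dish pair with a pinkish filling, 61 mm across, 30 mm high, about 0.06 kg. It stands on the lane's plate in the entry leg, with 3.5 mm play to each bar; its top is 36 mm above the worktop. Pushed from behind along the lane it slides freely (about 1 N); in the bend, pushed from the inner side, it can wedge against the outer bar
- spare_dish: bystander: an equal closed culture dish that stands on the bare worktop outside the lane, 61 mm across, 30 mm high; origin at the centre of its underside
- tape: bystander: roll of green label tape lying flat on the worktop, 55 mm across, 19 mm high; origin at the centre of its underside
- reagent: bystander: small clear reagent bottle with red cap, 40 mm across, 62 mm high; origin at the centre of its underside
Things that resemble listed ones, but are neither listed nor needed, are in the scene too. What is shaped like the part that bears dish_center but black, green or turquoise is not meant.

How it is judged:
By the outcome, as a careful person would: the job done as asked, in the order asked, and still so for the second after the job is handed in, with the robot touching nothing.
It also fails if it takes over 45 s, if anything falls off the work surface, if the arm or the gripper's body presses on something with over 40 N, if the wrist force passes 120 N, or if a joint passes its speed limit or range.

## Robot

A 6-joint arm with a two-finger parallel gripper is mounted at the origin on a cart in front of the work surface, level with it; the furniture and walls round the work are solid. World frame = base frame: x ahead of the robot, y to its left, z up, the work surface at z = 0. Lengths are in mm, angles in rad, forces in N, time in s.
With the tool pointing down it reaches from about 300 to 1000 mm from the base axis. Payload 5.1 kg.
Tool frame: the origin (TCP) lies midway between the tips of the shut fingers; the grasp point (between the pads) lies 19 mm behind it; x points along the fingers, z is the direction in which the jaws open and shut, and the axes are right-handed (so a half turn about x gives the same grasp; the last joint's range is limited). The gripper opens to 95 mm and grips with 3 to 60 N. Pads are 20 mm wide; open, the fingers measure 119 mm over their backs; the gripper's body (75 mm by 180 mm) begins 59 mm behind the grasp point.
Start: joints at [-1.309, 0.124, 1.65, -0, 1.367, -0.083], TCP at [219.673, -611.742, 214.656] pointing down, gripper open.
Joint ranges: [-2.61, 2.61], [-1.02, 2.33], [0.03, 2.71], [-1.35, 4.49], [0.32, 2.68], [-2.91, 2.91]. Speed limits (rad/s): [2.57, 2.57, 3.14, 3.14, 3.14, 3.14].

## Interface

Orientations are given as a unit quaternion [w, x, y, z].
In Python, from cell import sensors, eyes, workorder gives the robot as it stands.
- The arm moves only by the tool jog_arm, never from a script. Its argument "steps" is one flat list of numbers, 5 for each row, row after row: the shift along the world's x, y, z normalised to -1 to 1, where 1 is 0.3 m, then the turn about the world's z normalised to -1 to 1, where 1 is 360 degrees, then the opening, from 0 (shut) to 1 (fully open). A call has 1 to 5 rows; each row is the pose to reach, as a shift and turn from the pose measured when the call began, turning the shorter way round; what a row does not reach only later rows make up. A row lasts 1/12 s, in which the tool goes at most 41.7 mm and 7.16 degrees, less where a joint would pass 70% of its speed; a pose out of reach is approached as far as the arm can. A call with a number of a shift or a turn outside -1 to 1 is refused whole. A call with a gripper value outside its range is refused whole. The fingers move at their own pace and stop on an object; the grip force is fixed at half the most. Time passes only in rows, so rows that repeat a pose let the fingers close. It gives the time, the measured TCP pose, the force and the opening at its end, in the units of the state.
- sensors.state(): the state, without advancing time (a new reading comes with each control period).
- eyes.get_image(name): name is "scene" or "top"; returns a dict with "frame" (480x640x3 uint8, blue, green, red), "depth" (480x640 float32, mm along the optical axis (not along the pixel's ray), 0 where there is no reading), "camera_matrix" (3x3 intrinsics, pixels), "camera_from_world" (4x4, takes a point from world to camera coordinates). Camera axes: x right, y down, z forward; pixel columns grow to the right and rows downward; lengths in mm; the calibration is good to about 2 mm. A picture is of the moment at which its call begins.
- workorder.hand_in(): hands the job in, once; it reports no verdict.
The state is a dict: "time_s": time; "joint_positions": joint angles; "joint_vel": joint speeds; "joint_efforts": joint torques, N m; "eef_pos": TCP position; "ee_rot": TCP orientation; "force": force on the tool from outside, world axes, zero at the start; "ft_torque": the same for the moment, N m; "finger_gap": opening from 0.0 (shut) to 1.0 (fully open).
Only numpy, scipy, OpenCV 4.12 (cv2) and the standard library are available. Lean on these libraries where they do the work, as an engineer would, in place of code of your own. Each camera call takes 0.05 s, during which the arm holds its last target. There are 200 camera calls.

## Working session

There is one attempt and no reset: what is moved stays moved. The work goes in short steps, Python scripts to look and compute and a tool call to move; the robot and the scene stay as the last step left them, time stands still between calls to the robot, and variables do not carry over. Pictures are saved under pics/ and viewed, about 8 in all and at most 12, crops included, and the job is handed in when it is done.

Besides the shell and the picture viewer there is one more tool, called after "Emit:" in YAML: its name, and indented under it one key for each argument. jog_arm: Moves the arm, as the interface text tells. Scaled input: -1 to 1 covers 0.3 m each way for a shift and 360 degrees each way for a turn. Its arguments: {"type":"object","properties":{"steps":{"type":"array","items":{"type":"number","minimum":-1,"maximum":1}}},"required":["steps"]}

```bash
mkdir -p pics
cat > h.py <<'E'
import sys; sys.path.insert(0,'.')
import numpy as np, cv2, pickle
from cell import sensors, eyes, workorder
def grab(n,tag):
    d=eyes.get_image(n); cv2.imwrite(f'pics/{tag}.png',d['frame']); pickle.dump(d,open(f'pics/{tag}.pkl','wb')); return d
def load(tag): return pickle.load(open(f'pics/{tag}.pkl','rb'))
def at_z(d,u,v,z):
    K=np.array(d['camera_matrix']);T=np.array(d['camera_from_world']);R=T[:3,:3];c=-R.T@T[:3,3]
    r=R.T@np.linalg.inv(K)@[u,v,1]; return c+r*(z-c[2])/r[2]
def px(d,p):
    K=np.array(d['camera_matrix']);T=np.array(d['camera_from_world']);q=K@(T[:3,:3]@p+T[:3,3]);return q[:2]/q[2]
E
python3 - <<'E'
from h import *
for n in('top','scene'):
    d=grab(n,n+'0');T=np.array(d['camera_from_world']);print(n,-T[:3,:3].T@T[:3,3],T[:3,:3].round(2).tolist())
s=sensors.state();print(s['time_s'],s['eef_pos'],s['ee_rot'],s['finger_gap'])
E
```

```text
top [ 398.39083327  -98.76427667 1276.83163579] [[-0.01, -1.0, -0.0], [-0.98, 0.01, -0.19], [0.19, -0.0, -0.98]]
scene [ 798.67800635 -579.12183934  770.3913783 ] [[0.96, 0.28, 0.01], [0.23, -0.78, -0.58], [-0.16, 0.56, -0.81]]
0.1 [ 219.51546238 -611.19270837  213.51675112] [ 0.57784829  0.40724049  0.57886458 -0.4064017 ] 1.0006667838732475
```

View pics/top0.png

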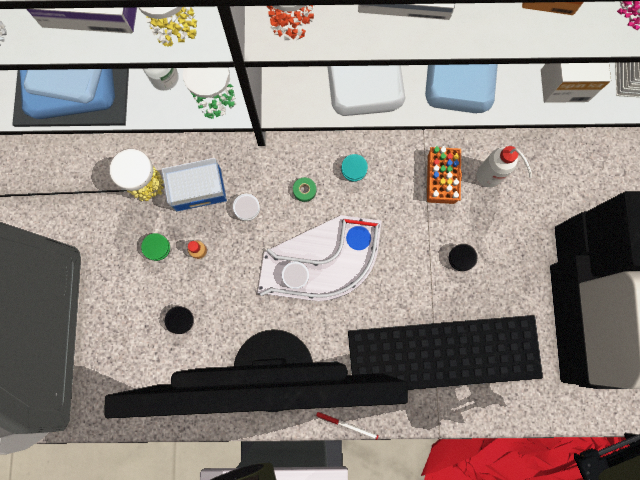

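View pics/scene0.png

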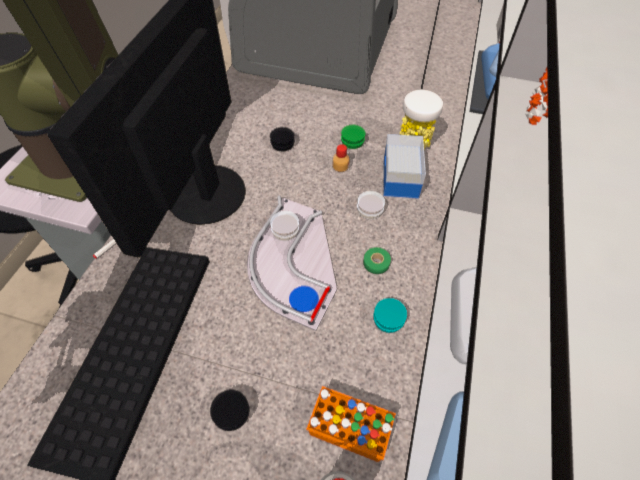

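The top view shows the dish to be moved, clear and pinkish-white, in the lane at (295,275). Look-alikes are the spare dish (246,207), black (179,320) and (463,257), green (155,247), and turquoise (354,167). The red stop is at (361,222) and the blue spot at (358,238). The monitor stands between the robot and the lane at about (255,390).

Run:
```python
from h import *
d=load('top0');f=d['frame']
c=cv2.resize(f[205:310,245:395],None,fx=5,fy=5,interpolation=cv2.INTER_CUBIC);cv2.imwrite('pics/c1.png',c)
K=np.array(d['camera_matrix']);T=np.array(d['camera_from_world']);Z=d['depth']
u,v=np.meshgrid(np.arange(640),np.arange(480))
P=np.stack([(u-K[0,2])*Z/K[0,0],(v-K[1,2])*Z/K[1,1],Z],-1);W=(P-T[:3,3])@T[:3,:3]
for (a,b) in [(120,403),(140,370),(250,372),(250,385),(250,395),(330,367),(400,385),(400,400),(340,345),(275,345),(350,360),(450,345),(580,200),(600,280),(560,230),(505,155),(445,170),(30,260),(60,350),(195,180),(130,165),(640-20,400)]: print((a,b),W[b,a].round())
h=W[...,2]; m=(h>200)&(Z>0)&(v>130)&(v<440)
n,l,st,ce=cv2.connectedComponentsWithStats(m.astype(np.uint8))
for i in range(1,n):
    if st[i,4]>100: q=W[l==i];print(st[i],q.min(0).round(),q.max(0).round())
# red stop & blue
hsv=cv2.cvtColor(f,cv2.COLOR_BGR2HSV)
R=(slice(205,310),slice(245,395))
b=(hsv[...,0]>105)&(hsv[...,0]<125)&(hsv[...,1]>150)&(hsv[...,2]>80)
mm=np.zeros(b.shape,bool);mm[R]=b[R];vv,uu=np.nonzero(mm);print('blue',uu.mean(),vv.mean(),at_z(d,uu.mean(),vv.mean(),6),len(uu))
r=((hsv[...,0]<8)|(hsv[...,0]>172))&(hsv[...,1]>150)
mm[:]=0;mm[R]=r[R];vv,uu=np.nonzero(mm);print('red',uu.min(),uu.max(),at_z(d,uu.mean(),vv.mean(),20),len(uu));
p=np.array([at_z(d,x,y,20) for x,y in zip(uu,vv)])[:,:2];print(np.linalg.svd(p-p.mean(0))[2][0])
```

```text
(120, 403) [324. 212. 370.]
(140, 370) [364. 299.  -3.]
(250, 372) [366.  15. 316.]
(250, 385) [345.  16. 310.]
(250, 395) [333.   9. 369.]
(330, 367) [ 373. -119.  321.]
(400, 385) [ 345. -228.  370.]
(400, 400) [ 323. -226.  374.]
(340, 345) [ 412. -149.   -1.]
(275, 345) [414.  -4.  13.]
(350, 360) [ 379. -170.    8.]
(450, 345) [ 409. -392.   19.]
(580, 200) [ 741. -723.    1.]
(600, 280) [ 523. -632.  232.]
(560, 230) [ 660. -649.   45.]
(505, 155) [ 801. -502.  151.]
(445, 170) [ 808. -401.   35.]
(30, 260) [575. 440. 240.]
(60, 350) [409. 440.  89.]
(195, 180) [779. 170.  79.]
(130, 165) [795. 296. 139.]
(620, 400) [ 285. -763.    2.]
[ 591  191   49  198 8116] [ 329. -683.  200.] [ 677. -626.  346.]
[   0  222   44  212 7161] [259. 436. 200.] [631. 467. 351.]
[  104   362   304    57 11497] [ 301. -240.  200.] [380. 240. 375.]
blue 358.0633484162896 237.83484162895928 [ 656.37983938 -196.41498638    6.        ] 442
red 345 376 [ 689.80918377 -201.05399711   20.        ] 89
[-0.15010861 -0.98866951]
```

View pics/c1.png

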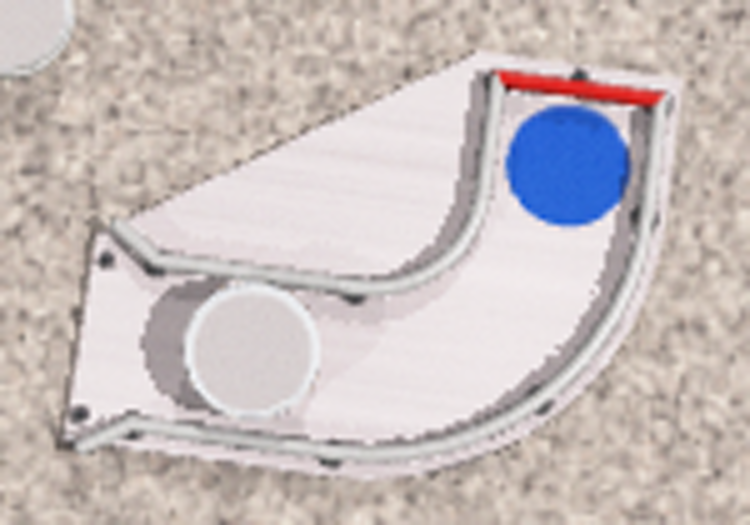

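The crop shows the dish top at about px (295.4,275). The blue spot, red stop and both bars are clear, and it is a clear pinkish dish between the bars, so this is the right one. Next I fit the lane pose and work out the poses.

```bash
cat >> h.py <<'E'
def lane(th,o):
    ex=np.array([np.cos(th),np.sin(th)]);ey=np.array([-ex[1],ex[0]])
    return lambda x,y:np.asarray(o)+x*ex+y*ey
def yaw(q): # jaw axis azimuth deg
    from scipy.spatial.transform import Rotation as Ro
    R=Ro.from_quat([q[1],q[2],q[3],q[0]]).as_matrix(); return np.degrees(np.arctan2(R[1,2],R[0,2])),R[:,0].round(3)
E
python3 - <<'E'
from h import *
d=load('top0');f=d['frame'].copy()
s=sensors.state();print(yaw(s['ee_rot']))
blue=np.array([656.4,-196.4])
dc=at_z(d,295.4,275,36)[:2];print('dish',dc)
ds=load('scene0');hs=cv2.cvtColor(ds['frame'],cv2.COLOR_BGR2HSV)
b=(hs[...,0]>105)&(hs[...,0]<125)&(hs[...,1]>150)&(hs[...,2]>80);b[:280]=0;b[320:]=0;b[:,:280]=0;b[:,325:]=0
v,u=np.nonzero(b);print('blue scene',at_z(ds,u.mean(),v.mean(),6))
th=np.arctan2(-.989,-.15)
ex=np.array([np.cos(th),np.sin(th)]);ey=np.array([-ex[1],ex[0]]);o=blue-90*ex-110*ey
print('o',o,'dish in lane',(dc-o)@ex,(dc-o)@ey)
L=lane(th,o);t=np.linspace(0,np.pi/2,30)
img=cv2.resize(f[205:310,245:395],None,fx=5,fy=5,interpolation=cv2.INTER_CUBIC)
for k in(-38,38):  # bar centre
    pts=[(x,k) for x in(-85,-40,0)]+[((90-k)*np.sin(a),90-(90-k)*np.cos(a)) for a in t]+[(90-k,138)]
    q=np.array([(px(d,[*L(x,y),20])-[245,205]+.5)*5 for x,y in pts]).astype(int)
    cv2.polylines(img,[q],False,(0,255,0),1)
cv2.imwrite('pics/c2.png',img)
E
```

```text
(np.float64(-70.24578592444736), array([-0.   ,  0.002, -1.   ]))
dish [567.41182384 -51.40885367]
blue scene [ 657.52949543 -196.2340407     6.        ]
o [561.13957377 -90.9227456 ] dish in lane -40.00765618510252 0.2760858114420209
```

View pics/c2.png

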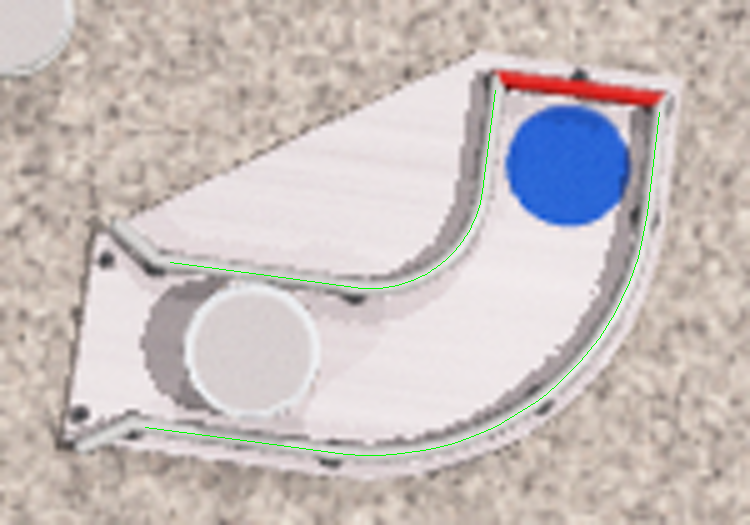

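The overlay fits the bars to within about 1–2 mm. I plan to push with shut fingers, jaw axis along the travel direction. I go up and away from the box on the right first.

Emit:
jog_arm:
  steps: [0.13, 0.5, 0.3, 0, 0, 0.13, 0.5, 0.3, 0, 0, 0.13, 0.5, 0.3, 0, 0, 0.13, 0.5, 0.3, 0, 0, 0.13, 0.5, 0.3, 0, 0]

```text
time_s: 0.52
eef_pos: [259.9, -458.8, 307.3]
ee_rot: [0.58, 0.406, 0.578, -0.406]
force: [1.0, 0.2, 0.9]
finger_gap: 0.708
```

```bash
python3 -c "
from h import *
s=sensors.state();print(s['eef_pos'],np.round(s['joint_positions'],3),s['force'],yaw(s['ee_rot'])[0],s['time_s'],s['finger_gap'])"
```

```text
[ 259.92082367 -458.80059354  307.29973063] [-1.158e+00 -1.940e-01  1.806e+00  1.000e-03  1.527e+00  6.600e-02] [1.01886109 0.23962941 0.90985584] -70.11627838795252 0.5167 0.7078958581481545
```

Emit:
jog_arm:
  steps: [0.63, 0.2, 0.1, -0.079, 0, 0.63, 0.2, 0.1, -0.079, 0, 0.63, 0.2, 0.1, -0.079, 0, 0.63, 0.2, 0.1, -0.079, 0, 0.63, 0.2, 0.1, -0.079, 0]

```text
time_s: 0.93
eef_pos: [443.2, -400.6, 335.5]
ee_rot: [-0.461, -0.537, -0.459, 0.538]
force: [0.1, -0.9, 0.3]
finger_gap: 0.357
```

Emit:
jog_arm:
  steps: [0.43, 0.53, 0.05, 0, 0, 0.43, 0.53, 0.05, 0, 0, 0.43, 0.53, 0.05, 0, 0, 0.43, 0.53, 0.05, 0, 0, 0.43, 0.53, 0.05, 0, 0]

```text
time_s: 1.35
eef_pos: [573.3, -240.1, 349.5]
ee_rot: [-0.46, -0.536, -0.46, 0.538]
force: [0.7, -0.3, 0.5]
finger_gap: 0.026
```

```bash
python3 -c "
from h import *
s=sensors.state();print(s['eef_pos'],np.round(s['joint_positions'],3),s['force'],yaw(s['ee_rot'])[0],s['time_s'],s['finger_gap'])
grab('scene','scene1')
J=np.array([[.124,1.65],[-.194,1.806],s['joint_positions'][1:3]]);r=[650,np.hypot(259.9,458.8),np.hypot(*s['eef_pos'][:2])];z=[214.66,307.3,s['eef_pos'][2]]
A=[];b=[]
for (p,q),R,Z in zip(J,r,z):
    A+=[[1,0,np.sin(p),np.sin(p+q)],[0,1,np.cos(p),np.cos(p+q)]];b+=[R,Z]
print(np.linalg.lstsq(np.array(A),np.array(b),rcond=None)[:2])
"
```

```text
[ 573.33147905 -240.05923832  349.49554702] [-0.482  0.012  1.545 -0.002  1.584  1.244] [ 0.65142751 -0.29332816  0.4575952 ] -98.85247276562103 1.35 0.026146548135413634
(array([  0.61801665, -88.85015162, 429.8440114 , 611.51650739]), array([27.15936772]))
```

View pics/scene1.png

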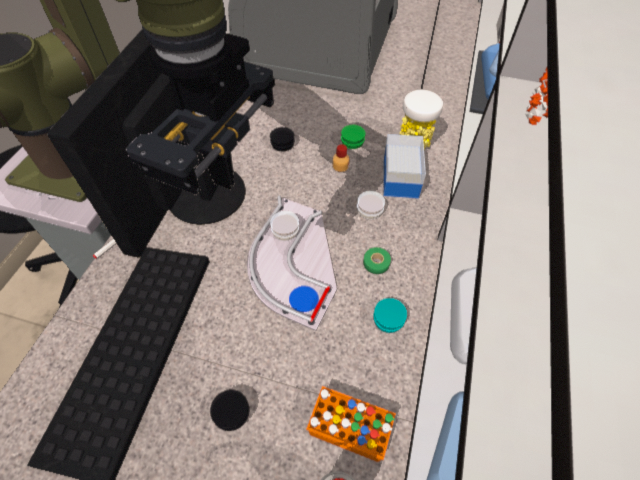

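The gripper is over the monitor's right end and the path is clear, with the lane and dish untouched. The forearm must cross the monitor, so I measure the clearance from depth.

```bash
cat >> h.py <<'E'
def cloud(d):
    K=np.array(d['camera_matrix']);T=np.array(d['camera_from_world']);Z=d['depth']
    u,v=np.meshgrid(np.arange(640),np.arange(480))
    P=np.stack([(u-K[0,2])*Z/K[0,0],(v-K[1,2])*Z/K[1,1],Z],-1);return (P-T[:3,3])@T[:3,:3]
E
python3 - <<'E'
from h import *
a=load('top0');W0=cloud(a);q=W0[(W0[...,0]>290)&(W0[...,0]<400)&(abs(W0[...,1])<245)&(W0[...,2]>150)]
for x in range(290,400,10):
    m=(q[:,0]>=x)&(q[:,0]<x+10)
    if m.any(): print('mon',x,q[m][:,2].max().round(),end=';')
print()
d=grab('top','top1');W=cloud(d);new=(abs(W[...,2]-W0[...,2])>30)&(d['depth']>0)
s=sensors.state();j=s['joint_positions'];c,sn=np.cos(j[0]),np.sin(j[0])
P=W[new];r=P[:,0]*c+P[:,1]*sn;t=-P[:,0]*sn+P[:,1]*c;z=P[:,2]
for k in range(0,740,40):
    m=(r>=k)&(r<k+40)&(z>380)
    if m.sum()>5: print(k,'zmax',np.percentile(z[m],98).round(),'t',t[m].min().round(),t[m].max().round(),m.sum())
ds=load('scene1');W=cloud(ds);W00=cloud(load('scene0'));new=(abs(W[...,2]-W00[...,2])>30)&(ds['depth']>0)
P=W[new];r=P[:,0]*c+P[:,1]*sn;t=-P[:,0]*sn+P[:,1]*c;z=P[:,2]
for k in range(0,740,40):
    m=(r>=k)&(r<k+40)&(z>250)&(t>-200)&(t<200)
    if m.sum()>5: print('sc',k,'z',z[m].min().round(),z[m].max().round(),'t',t[m].min().round(),t[m].max().round(),m.sum())
f=d['frame'];cv2.imwrite('pics/top1c.png',f[180:])
E
```

```text
mon 300 374.0;mon 310 374.0;mon 320 375.0;mon 330 374.0;mon 340 374.0;mon 350 370.0;mon 360 324.0;mon 370 322.0;mon 380 163.0;mon 390 1277.0;
240 zmax 702.0 t 63.0 111.0 712
280 zmax 700.0 t -1.0 111.0 3867
320 zmax 698.0 t -1.0 111.0 4470
360 zmax 695.0 t 2.0 109.0 4065
400 zmax 692.0 t 4.0 107.0 3611
440 zmax 688.0 t -1.0 111.0 3382
480 zmax 685.0 t -1.0 111.0 3441
520 zmax 683.0 t -1.0 128.0 1347
560 zmax 684.0 t -1.0 144.0 5088
600 zmax 685.0 t -39.0 821.0 4229
640 zmax 678.0 t -3.0 784.0 737
680 zmax 529.0 t 599.0 824.0 14
720 zmax 545.0 t 498.0 668.0 17
sc 0 z 262.0 356.0 t 41.0 124.0 994
sc 40 z 250.0 365.0 t -9.0 193.0 2385
sc 320 z 304.0 371.0 t 24.0 143.0 15
sc 360 z 271.0 370.0 t -63.0 95.0 19
sc 400 z 308.0 356.0 t -53.0 -9.0 8
sc 560 z 427.0 576.0 t 21.0 139.0 87
sc 600 z 348.0 606.0 t -43.0 145.0 8254
sc 640 z 427.0 607.0 t -37.0 99.0 9001
```

View pics/top1c.png

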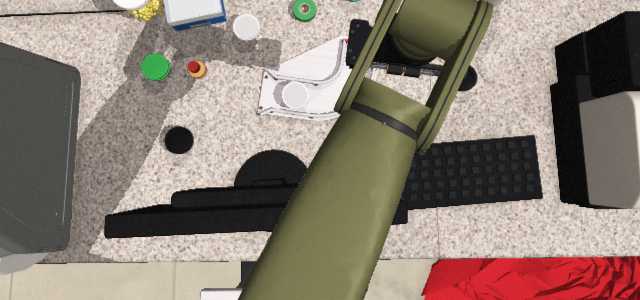

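The forearm would come within a few mm of the monitor top if the shut fingers pushed on the centreline, so I change the plan. I open the gripper with the jaw axis across the entry leg and push with the near finger only. That puts the TCP about 53 mm further out and gives roughly 30 mm clearance. The tips stay at z≈23, above the 20 mm bars.

Emit:
jog_arm:
  steps: [0.18, 0.77, -0.3, 0.25, 1, 0.18, 0.77, -0.3, 0.25, 1, 0.18, 0.77, -0.3, 0.25, 1, 0.18, 0.77, -0.3, 0.25, 1, 0.18, 0.77, -0.3, 0.25, 1]

```text
time_s: 1.87
eef_pos: [617.8, -51.4, 275.5]
ee_rot: [0.604, 0.368, 0.603, -0.369]
force: [0.8, -0.1, -0.1]
finger_gap: 0.298
```

```bash
cat > st.py <<'E'
from h import *
s=sensors.state();p=s['eef_pos'];y=yaw(s['ee_rot'])[0]
th=np.arctan2(-.989,-.15);ex=np.array([np.cos(th),np.sin(th)]);ey=np.array([-ex[1],ex[0]]);o=np.array([561.14,-90.92])
w=np.array([np.cos(np.radians(y)),np.sin(np.radians(y))]);F=p[:2]-w*(95*s['finger_gap']/2+6)
print('t',s['time_s'],'tcp',p.round(1),'yaw',round(y,1),'F lane',((F-o)@ex).round(1),((F-o)@ey).round(1),'force',s['force'].round(1) if hasattr(s['force'],'round') else s['force'],'gap',round(s['finger_gap'],2),'j',np.round(s['joint_positions'],2))
def tgt(fx,fy,z): # norm shift so that F gets to lane (fx,fy) with jaw along ey, open
    q=o+fx*ex+(fy+53.5)*ey; return ((np.r_[q,z]-p)/300).round(3)
E
python3 - <<'E'
from st import *
print(tgt(-92,0,150),(-8.6-y)/360)
E
```

```text
t 1.8667 tcp [617.8 -51.4 275.5] yaw -62.8 F lane -63.9 38.3 force [ 0.8 -0.1 -0.1] gap 0.3 j [-0.17  0.03  1.65 -0.    1.46  0.93]
[ 0.033  0.145 -0.418] 0.15042640521754302
```

Emit:
jog_arm:
  steps: [0.033, 0.145, -0.4, 0.15, 1, 0.033, 0.145, -0.4, 0.15, 1, 0.033, 0.145, -0.4, 0.15, 1, 0.033, 0.145, -0.4, 0.15, 1, 0.033, 0.145, -0.4, 0.15, 1]

```text
time_s: 2.28
eef_pos: [624.4, -7.6, 148.9]
ee_rot: [0.685, 0.163, 0.691, -0.165]
force: [0.3, -0.8, 1.0]
finger_gap: 0.65
```

Emit:
jog_arm:
  steps: [0, 0, 0, 0.05, 1, 0, 0, 0, 0.05, 1, 0, 0, 0, 0.05, 1, 0, 0, 0, 0.05, 1, 0, 0, 0, 0.05, 1]

```text
time_s: 2.7
eef_pos: [624.1, -8.4, 148.2]
ee_rot: [0.702, 0.054, 0.708, -0.057]
force: [0.1, -0.4, 0.4]
finger_gap: 0.975
```

Run:
```python
from st import *
print(tgt(-92,0,60),(-8.6-y)/360)
print(tgt(-92,0,23))
```

```text
t 2.7 tcp [624.1  -8.4 148.2] yaw -9.0 F lane -91.4 -2.5 force [ 0.1 -0.4  0.4] gap 0.97 j [-0.1   0.12  1.77 -0.    1.26  0.06]
[ 0.013  0.001 -0.294] 0.0010542375015669186
[ 0.013  0.001 -0.417]
```

Emit:
jog_arm:
  steps: [0.012, 0.001, -0.1, 0.001, 1, 0.012, 0.001, -0.2, 0.001, 1, 0.012, 0.001, -0.27, 0.001, 1, 0.012, 0.001, -0.3, 0.001, 1, 0.012, 0.001, -0.3, 0.001, 1]

```text
time_s: 3.12
eef_pos: [625.4, -8.3, 54.9]
ee_rot: [0.7, 0.052, 0.71, -0.055]
force: [-0.2, 0.2, -0.1]
finger_gap: 1.002
```

Run:
```python
from st import *
print(tgt(-92,0,23),(-8.6-y)/360)
W0=cloud(load('top0'));d=grab('top','top2');W=cloud(d);new=(abs(W[...,2]-W0[...,2])>30)&(d['depth']>0)
P=W[new]
for k in range(280,460,20):
    m=(P[:,0]>=k)&(P[:,0]<k+20)&(P[:,2]>380)
    if m.sum()>5: print(k,'ztop',np.percentile(P[m,2],98).round(),'y',np.percentile(P[m,1],[1,99]).round())
grab('scene','scene2')
f=cv2.imread('pics/scene2.png')[150:370,180:440];cv2.imwrite('pics/s2.png',cv2.resize(f,None,fx=2.5,fy=2.5))
```

```text
t 3.1167 tcp [625.4  -8.3  54.9] yaw -8.7 F lane -91.4 -2.4 force [-0.2  0.2 -0.1] gap 1.0 j [-0.1   0.23  1.82 -0.01  1.11  0.06]
[ 0.008  0.001 -0.106] 0.0002743930544130703
280 ztop 606.0 y [-32.  79.]
300 ztop 594.0 y [-34.  78.]
320 ztop 582.0 y [-36.  75.]
340 ztop 569.0 y [-37.  73.]
360 ztop 557.0 y [-38.  72.]
380 ztop 544.0 y [-39.  69.]
400 ztop 532.0 y [-40.  65.]
420 ztop 519.0 y [-41.  62.]
440 ztop 506.0 y [-41.  58.]
```

View pics/s2.png

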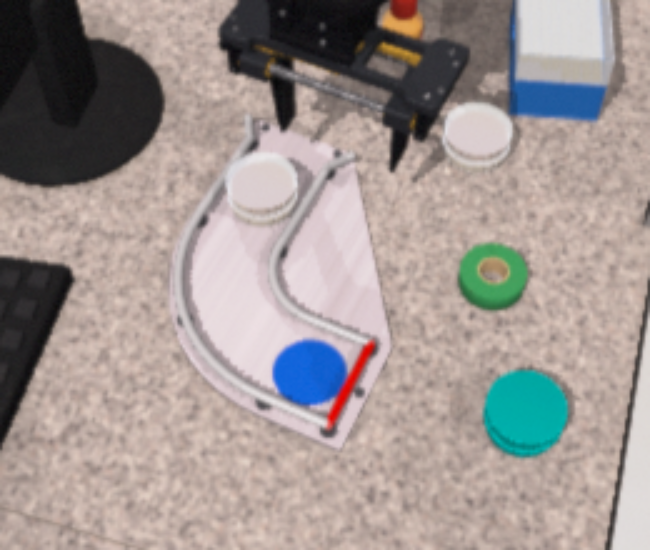

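Both fingers are open, with the near one in the lane mouth behind the dish and the far one outside the inner bar, clear of the spare dish (crop (478,135)). The forearm underside is about 40 mm above the monitor at the working height. I descend and begin to push.

Emit:
jog_arm:
  steps: [0.006, 0.001, -0.05, 0, 1, 0.006, 0.001, -0.09, 0, 1, 0.006, 0.001, -0.106, 0, 1, 0.006, 0.001, -0.106, 0, 1]

```text
time_s: 3.55
eef_pos: [628.6, -7.9, 25.0]
ee_rot: [0.701, 0.052, 0.709, -0.055]
force: [0.3, 0.7, -1.6]
finger_gap: 0.997
```

Run:
```python
from st import *
for a in [(-80,0),(-60,0),(-41,0)]: print(a,tgt(*a,22.5))
```

```text
t 3.55 tcp [628.6  -7.9  25. ] yaw -8.7 F lane -92.2 0.9 force [ 0.3  0.7 -1.6] gap 1.0 j [-0.1   0.27  1.83 -0.01  1.06  0.06]
(-80, 0) [-0.009 -0.04  -0.008]
(-60, 0) [-0.019 -0.106 -0.008]
(-41, 0) [-0.028 -0.168 -0.008]
```

Emit:
jog_arm:
  steps: [-0.004, -0.02, -0.007, 0, 1, -0.008, -0.04, -0.007, 0, 1, -0.011, -0.06, -0.007, 0, 1, -0.015, -0.08, -0.007, 0, 1, -0.018, -0.1, -0.007, 0, 1]

```text
time_s: 3.97
eef_pos: [623.3, -38.8, 23.4]
ee_rot: [0.701, 0.052, 0.709, -0.055]
force: [-0.3, -0.2, 0.5]
finger_gap: 1.001
```

```bash
cat >> st.py <<'E'
def dish(n,tag,z=36):
    d=grab(n,tag);return d
E
python3 - <<'E'
from st import *
for a in [(-55,0),(-50,-1),(-45,-2),(-40.5,-3)]: print(a,tgt(*a,22.5))
d=dish('scene','s3');cv2.imwrite('pics/s3c.png',cv2.resize(d['frame'][180:340,230:390],None,fx=3.5,fy=3.5))
E
```

```text
t 3.9667 tcp [623.3 -38.8  23.4] yaw -8.7 F lane -60.9 0.1 force [-0.3 -0.2  0.5] gap 1.0 j [-0.15  0.26  1.84 -0.01  1.05  0.01]
(-55, 0) [-0.003 -0.019 -0.003]
(-50, -1) [-0.009 -0.035 -0.003]
(-45, -2) [-0.015 -0.051 -0.003]
(-40.5, -3) [-0.021 -0.065 -0.003]
```

View pics/s3c.png

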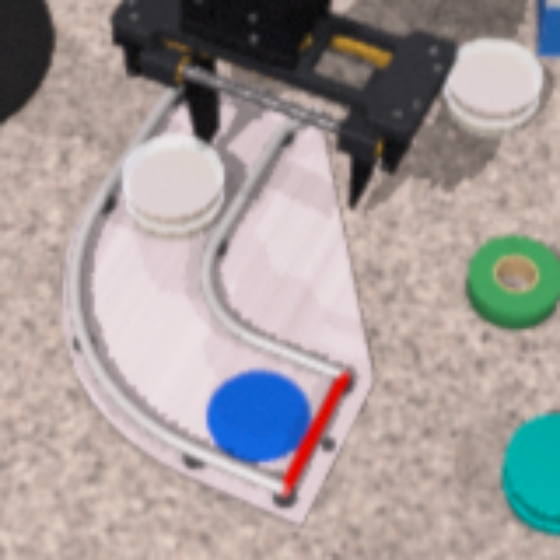

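The dish is moving, now at crop (174,183), with the near finger square behind it. I work out the bend path for the finger.

```bash
cat > path.py <<'E'
from st import *
def F(deg):
    a=np.radians(deg);return np.array([90*np.sin(a)-10-30.5*np.cos(a),90-90*np.cos(a)-6-30.5*np.sin(a)])
pts={'x-10':(-50,-2),'x-5':(-45.5,-4),0:F(0)}
for g in range(4,93,4): pts[g]=F(g)
for i,y in enumerate((57,60,63,66,68,70,72,74)): pts[f'y{y}']=(80+2*min(i,4),y)
def rows(keys,z=22.5):
    out=[]
    for k in keys: out+= [*tgt(*pts[k],z),0,1]
    print(keys[-1],np.array(out).tolist())
E
python3 - <<'E'
from path import *
rows(['x-10','x-5',0,4,8])
E
```

```text
t 4.0167 tcp [623.2 -39.8  23.3] yaw -8.7 F lane -60.0 0.1 force [-0.4 -0.2  0.3] gap 1.0 j [-0.15  0.26  1.84 -0.01  1.05  0.01]
8 [-0.012, -0.031, -0.003, 0.0, 1.0, -0.021, -0.045, -0.003, 0.0, 1.0, -0.03, -0.061, -0.003, 0.0, 1.0, -0.039, -0.081, -0.003, 0.0, 1.0, -0.048, -0.101, -0.003, 0.0, 1.0]
```

Emit:
jog_arm:
  steps: [-0.012, -0.031, -0.003, 0, 1, -0.021, -0.046, -0.003, 0, 1, -0.03, -0.061, -0.003, 0, 1, -0.039, -0.081, -0.003, 0, 1, -0.048, -0.101, -0.003, 0, 1]

```text
time_s: 4.43
eef_pos: [608.6, -70.5, 22.6]
ee_rot: [0.701, 0.052, 0.709, -0.056]
force: [0.5, 1.1, 0.8]
finger_gap: 0.999
```

Run:
```python
from path import *
rows([12,16,20,24,28])
```

```text
t 4.4333 tcp [608.6 -70.5  22.6] yaw -8.7 F lane -27.4 -9.6 force [0.5 1.1 0.8] gap 1.0 j [-0.2   0.24  1.87 -0.01  1.05 -0.04]
28 [-0.005, -0.02, -0.0, 0.0, 1.0, -0.011, -0.041, -0.0, 0.0, 1.0, -0.014, -0.063, -0.0, 0.0, 1.0, -0.016, -0.085, -0.0, 0.0, 1.0, -0.017, -0.107, -0.0, 0.0, 1.0]
```

Emit:
jog_arm:
  steps: [-0.005, -0.02, 0, 0, 1, -0.011, -0.041, 0, 0, 1, -0.014, -0.063, 0, 0, 1, -0.016, -0.085, 0, 0, 1, -0.017, -0.107, 0, 0, 1]

```text
time_s: 4.85
eef_pos: [603.3, -103.3, 22.5]
ee_rot: [0.701, 0.052, 0.709, -0.056]
force: [0.3, 0.4, 0.3]
finger_gap: 1.001
```

Run:
```python
from path import *
rows([32,36,40,44,48])
d=grab('scene','s4');cv2.imwrite('pics/s4c.png',cv2.resize(d['frame'][180:340,230:390],None,fx=3.5,fy=3.5))
```

```text
t 4.85 tcp [ 603.3 -103.3   22.5] yaw -8.7 F lane 5.8 -10.0 force [0.3 0.4 0.3] gap 1.0 j [-0.25  0.24  1.87 -0.01  1.05 -0.1 ]
48 [0.002, -0.02, -0.0, 0.0, 1.0, 0.004, -0.042, -0.0, 0.0, 1.0, 0.008, -0.064, -0.0, 0.0, 1.0, 0.014, -0.085, -0.0, 0.0, 1.0, 0.021, -0.106, -0.0, 0.0, 1.0]
```

View pics/s4c.png

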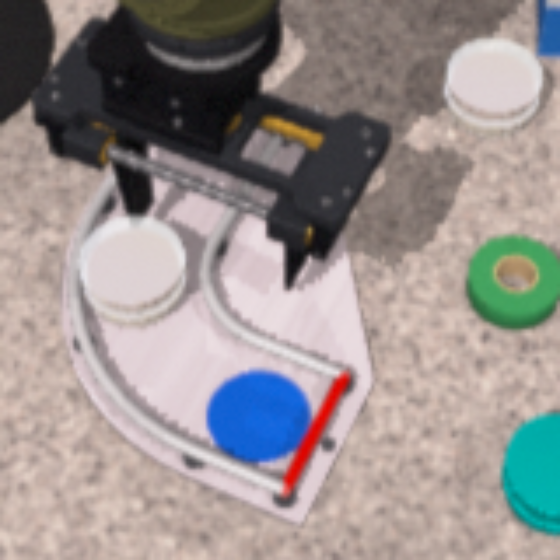

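The dish is in the bend, at crop (133,268) along the outer bar, with the finger behind it. It moves freely, so I continue.

Emit:
jog_arm:
  steps: [0.002, -0.02, 0, 0, 1, 0.004, -0.042, 0, 0, 1, 0.008, -0.064, 0, 0, 1, 0.014, -0.085, 0, 0, 1, 0.021, -0.106, 0, 0, 1]

```text
time_s: 5.32
eef_pos: [609.8, -136.9, 22.5]
ee_rot: [0.701, 0.052, 0.709, -0.056]
force: [-0.5, 1.0, 0.0]
finger_gap: 1.003
```

Run:
```python
from path import *
rows([52,56,60,64,68])
```

```text
t 5.3167 tcp [ 609.8 -136.9   22.5] yaw -8.8 F lane 38.1 1.4 force [-0.5  1.   0. ] gap 1.0 j [-0.3   0.26  1.84 -0.01  1.05 -0.15]
68 [0.008, -0.014, 0.0, 0.0, 1.0, 0.018, -0.034, 0.0, 0.0, 1.0, 0.029, -0.053, 0.0, 0.0, 1.0, 0.042, -0.071, 0.0, 0.0, 1.0, 0.056, -0.089, 0.0, 0.0, 1.0]
```

Emit:
jog_arm:
  steps: [0.008, -0.014, 0, 0, 1, 0.018, -0.034, 0, 0, 1, 0.029, -0.053, 0, 0, 1, 0.042, -0.071, 0, 0, 1, 0.056, -0.089, 0, 0, 1]

```text
time_s: 5.73
eef_pos: [627.0, -164.2, 22.4]
ee_rot: [0.701, 0.052, 0.709, -0.056]
force: [0.3, 1.1, 0.5]
finger_gap: 0.999
```

Run:
```python
from path import *
rows([72,76,80,84,88])
```

```text
t 5.7333 tcp [ 627.  -164.2   22.4] yaw -8.8 F lane 62.4 22.6 force [0.3 1.1 0.5] gap 1.0 j [-0.34  0.31  1.78 -0.01  1.06 -0.18]
88 [0.013, -0.014, 0.0, 0.0, 1.0, 0.029, -0.029, 0.0, 0.0, 1.0, 0.047, -0.043, 0.0, 0.0, 1.0, 0.065, -0.056, 0.0, 0.0, 1.0, 0.083, -0.068, 0.0, 0.0, 1.0]
```

Emit:
jog_arm:
  steps: [0.013, -0.014, 0.001, 0, 1, 0.029, -0.029, 0.002, 0, 1, 0.047, -0.043, 0.002, 0, 1, 0.065, -0.056, 0.002, 0, 1, 0.083, -0.068, 0.002, 0, 1]

```text
time_s: 6.15
eef_pos: [652.5, -185.0, 23.0]
ee_rot: [0.701, 0.052, 0.709, -0.056]
force: [-0.4, 0.4, -0.5]
finger_gap: 0.998
```

Run:
```python
from path import *
rows([92,'y57','y60','y63','y66'],23)
d=grab('scene','s5');cv2.imwrite('pics/s5c.png',cv2.resize(d['frame'][180:340,230:390],None,fx=3.5,fy=3.5))
```

```text
t 6.15 tcp [ 652.5 -185.    23. ] yaw -8.8 F lane 79.2 51.0 force [-0.4  0.4 -0.5] gap 1.0 j [-0.35  0.36  1.71 -0.01  1.08 -0.19]
y66 [0.018, -0.009, -0.0, 0.0, 1.0, 0.02, -0.005, -0.0, 0.0, 1.0, 0.029, -0.013, -0.0, 0.0, 1.0, 0.037, -0.022, -0.0, 0.0, 1.0, 0.046, -0.03, -0.0, 0.0, 1.0]
```

View pics/s5c.png

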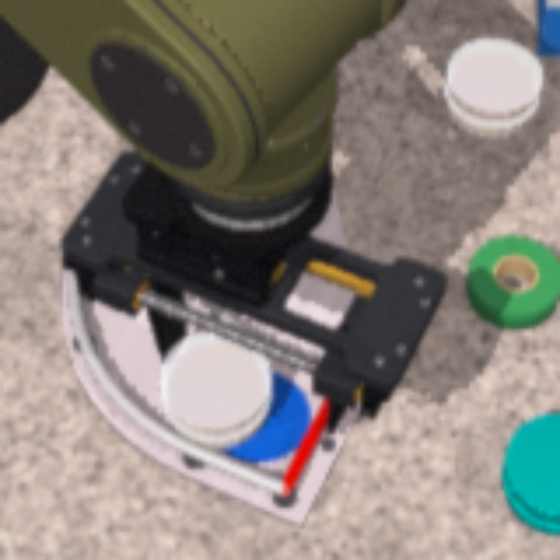

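The dish is leaving the bend at crop (216,388), partly over the blue spot and in line with it. Now the last straight, slowly.

Emit:
jog_arm:
  steps: [0.01, -0.005, 0, 0, 1, 0.02, -0.009, 0, 0, 1, 0.029, -0.015, 0, 0, 1, 0.037, -0.022, 0, 0, 1, 0.046, -0.03, 0, 0, 1]

```text
time_s: 6.62
eef_pos: [667.4, -194.7, 23.3]
ee_rot: [0.702, 0.052, 0.708, -0.056]
force: [-0.6, 1.1, -0.1]
finger_gap: 1.002
```

Run:
```python
from path import *
rows(['y68','y70','y72','y74'],23)
```

```text
t 6.6167 tcp [ 667.4 -194.7   23.3] yaw -8.8 F lane 86.5 67.0 force [-0.6  1.1 -0.1] gap 1.0 j [-0.36  0.39  1.66 -0.01  1.09 -0.2 ]
y74 [0.002, -0.005, -0.001, 0.0, 1.0, 0.009, -0.006, -0.001, 0.0, 1.0, 0.015, -0.007, -0.001, 0.0, 1.0, 0.022, -0.008, -0.001, 0.0, 1.0]
```

Emit:
jog_arm:
  steps: [0.003, -0.002, 0, 0, 1, 0.007, -0.004, 0, 0, 1, 0.01, -0.005, 0, 0, 1, 0.013, -0.005, 0, 0, 1, 0.016, -0.006, 0, 0, 1]

```text
time_s: 7.03
eef_pos: [672.2, -196.4, 23.2]
ee_rot: [0.702, 0.052, 0.708, -0.056]
force: [-0.8, -0.6, 0.1]
finger_gap: 1.002
```

Run:
```python
from path import *
d=grab('scene','s6');cv2.imwrite('pics/s6c.png',cv2.resize(d['frame'][260:340,265:365],None,fx=6,fy=6,interpolation=cv2.INTER_CUBIC))
```

```text
t 7.0333 tcp [ 672.2 -196.4   23.2] yaw -8.8 F lane 87.5 72.0 force [-0.8 -0.6  0.1] gap 1.0 j [-0.36  0.4   1.65 -0.01  1.09 -0.2 ]
```

View pics/s6c.png

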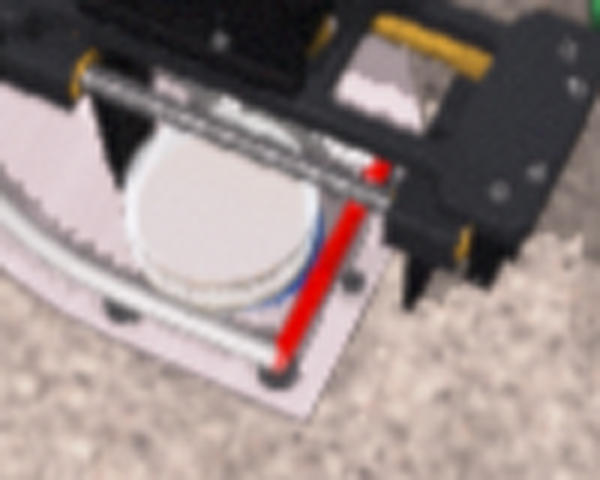

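The dish is almost at the stop, with a small blue sliver still visible at crop (315,245). I push in small steps and watch the force.

Emit:
jog_arm:
  steps: [0.003, -0.001, 0, 0, 1, 0.005, -0.001, 0, 0, 1, 0.008, -0.001, 0, 0, 1, 0.008, -0.001, 0, 0, 1]

```text
time_s: 7.42
eef_pos: [674.5, -196.7, 23.2]
ee_rot: [0.701, 0.052, 0.709, -0.056]
force: [-1.4, 0.3, 1.1]
finger_gap: 1.0
```

Run:
```python
from path import *
```

```text
t 7.4167 tcp [ 674.5 -196.7   23.2] yaw -8.7 F lane 87.5 74.4 force [-1.4  0.3  1.1] gap 1.0 j [-0.36  0.41  1.65 -0.01  1.09 -0.2 ]
```

Emit:
jog_arm:
  steps: [0.003, 0, 0, 0, 1, 0.005, 0, 0, 0, 1, 0.005, 0, 0, 0, 1]

```text
time_s: 7.67
eef_pos: [674.6, -196.7, 23.0]
ee_rot: [0.7, 0.052, 0.71, -0.056]
force: [-6.4, 0.6, 3.1]
finger_gap: 0.999
```

Run:
```python
from path import *
```

```text
t 7.6667 tcp [ 674.6 -196.7   23. ] yaw -8.7 F lane 87.4 74.5 force [-6.4  0.6  3.1] gap 1.0 j [-0.36  0.41  1.64 -0.01  1.1  -0.2 ]
```

The force rose to 6.4 N with no further motion, so the dish is against the stop. I back off along the lane, then lift.

Emit:
jog_arm:
  steps: [-0.01, 0.001, 0, 0, 1, -0.03, 0.004, 0, 0, 1, -0.045, 0.007, 0, 0, 1, -0.045, 0.007, 0, 0, 1]

```text
time_s: 8.0
eef_pos: [660.3, -194.3, 22.8]
ee_rot: [0.7, 0.052, 0.71, -0.056]
force: [1.0, 0.7, 0.2]
finger_gap: 1.001
```

Emit:
jog_arm:
  steps: [0, 0, 0.1, 0, 1, 0, 0, 0.23, 0, 1, 0, 0, 0.37, 0, 1, 0, 0, 0.5, 0, 1, 0, 0, 0.6, 0, 1]

```text
time_s: 8.42
eef_pos: [661.4, -194.6, 207.4]
ee_rot: [0.702, 0.051, 0.708, -0.056]
force: [0.9, 0.0, 0.5]
finger_gap: 1.0
```

Emit:
jog_arm:
  steps: [-0.1, 0.4, 0.3, 0, 1, -0.1, 0.4, 0.3, 0, 1, -0.1, 0.4, 0.3, 0, 1, -0.1, 0.4, 0.3, 0, 1, -0.1, 0.4, 0.3, 0, 1]

```text
time_s: 8.83
eef_pos: [632.8, -71.0, 304.3]
ee_rot: [0.706, 0.05, 0.705, -0.055]
force: [1.2, -0.8, 1.0]
finger_gap: 1.0
```

Run:
```python
from path import *
d=grab('scene','s7');a=load('scene0')
cv2.imwrite('pics/s7c.png',cv2.resize(d['frame'][170:345,230:430],None,fx=3.4,fy=3.4,interpolation=cv2.INTER_CUBIC))
```

```text
t 8.8333 tcp [632.8 -71.  304.3] yaw -8.5 F lane -30.4 14.3 force [ 1.2 -0.8  1. ] gap 1.0 j [-0.19  0.05  1.58 -0.01  1.51 -0.04]
```

View pics/s7c.png

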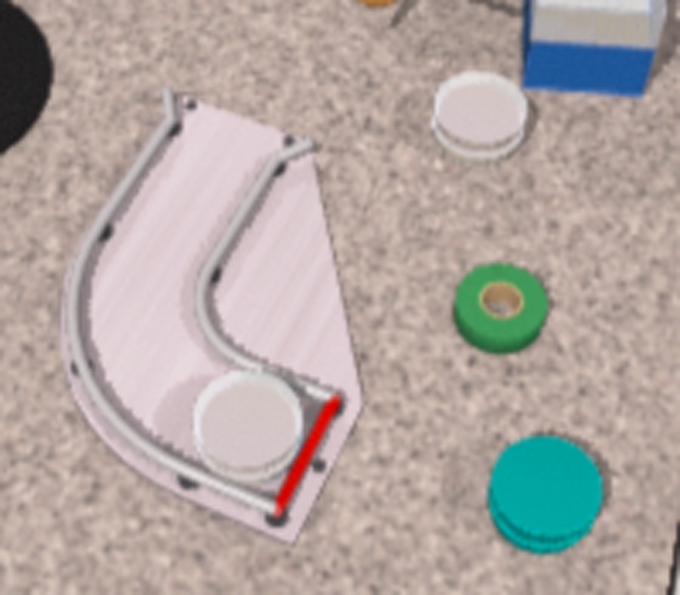

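The dish lies flat at crop (248,425) at the red stop, the blue spot is covered, and the bystanders are in place. One numerical check of the dish position and the bystanders follows.

Run:
```python
from path import *
d=load('s7');a=load('scene0')
def fit(d,W,box):
    u0,u1,v0,v1=box;P=W[v0:v1,u0:u1].reshape(-1,3);P=P[(P[:,2]>31)&(P[:,2]<42)];q=P[:,:2].astype(np.float32)
    c,r=cv2.minEnclosingCircle(q);return np.array(c),r,len(q)
for n,dd,b in(('end',d,(280,325,270,318)),('start',a,(265,305,205,245))):
    c,r,k=fit(dd,cloud(dd),b);print(n,((c-o)@ex).round(1),((c-o)@ey).round(1),round(r,1),k)
C=(px(d,[*(o+90*ex+110*ey),36]));print('expected top px',C, 'seen ~',230+248/3.4,170+421/3.4)
for nm,(u0,u1,v0,v1) in {'spare':(350,392,185,225),'tape':(360,395,243,276),'reagent':(328,355,140,175)}.items():
    print(nm,cv2.absdiff(a['frame'][v0:v1,u0:u1],d['frame'][v0:v1,u0:u1]).mean().round(1), cv2.phaseCorrelate(*[cv2.cvtColor(x['frame'][v0:v1,u0:u1],cv2.COLOR_BGR2GRAY).astype(np.float32) for x in(a,d)])[0])
```

```text
t 8.8833 tcp [632.5 -72.9 301.4] yaw -8.6 F lane -28.5 14.2 force [0.4 0.2 0.4] gap 1.0 j [-0.2   0.06  1.58 -0.01  1.51 -0.05]
end 92.0 111.2 30.9 752
start -41.9 1.7 31.5 544
expected top px [302.29248318 291.064775  ] seen ~ 302.94117647058823 293.8235294117647
spare 3.8 (0.5511193918557673, -0.019868552064018274)
tape 3.2 (0.017007432427014635, -0.042501436371921386)
reagent 16.1 (0.8800172111952698, -0.26523760722556133)
```

```bash
python3 -c "
from h import *
print(workorder.hand_in())"
```

```text
the job is handed in; nothing more can be done
None
```

I slid the culture dish along the lane and round the bend until it rested against the red stop, then handed the job in. I pushed with one finger of the open gripper and did not lift the dish. The whole job took about 9 s of the allowed 45 s, and hand-in gives no verdict.

- **Contact with the stop:** the push force rose from about 1.5 N to 6.4 N while the finger stopped moving, so the dish was touching. I then backed straight off and lifted clear; the arm is touching nothing.
- **Final position:** depth data puts the dish centre at lane (92, 111) mm, against (90, 110) mm nominal. That is within the roughly 2 mm calibration error. The final picture shows the dish flat and covering the blue spot.
- **Disagreement:** the dish's pixel row, read by eye, was about 3 px off the expected one. The depth fit and the force both point to contact, so I trusted those.
- **Bystanders:** the spare dish and tape are unmoved to within about half a pixel. The reagent bottle's image patch differed more (0.9 px shift), which I put down to the arm's shadow without checking further. The gripper never came near it.

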